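# Hang the sample basket on the latched drain hook

### The job

Hang the little wire basket of samples up to drain. With the basket still standing on the table, swing its folded bail upright; then carry the basket by the bail to the stand and press the bail gently down past the hook's sprung latch until it rests in the bottom of the hook and the latch has closed over it, and only let go once the hook carries the weight. Never force the hook, keep the basket level enough that no sample falls out, and leave the other things on the table alone.

Things in the scene. Friction and masses are not known exactly. Their poses are not given: they have to be found in the camera images.
- basket: open wire basket, 84 (x) x 100 (y) x 56 mm high, 0.24 to 0.39 kg plus two 35 g samples lying in it; walls 3 mm. Origin: centre of its underside, z up. It starts upright on the table, its -x side roughly towards the robot; a tall fixed hand press stands behind it to the right. The bail's hinge axis runs along the basket's y, 58 mm above the origin (just over the rim).
- bail (a joint): angle of the bail, a U of 8 mm round steel bar with 100 mm legs pivoted at the basket's y = -58 and +58 mm. 0 is level, reaching out over the basket's -x side; 1.57 is upright; grows as it is raised. Starts folded at 0.45 to 0.85 (stops at 0 and 2.2). The hinge is a little stiff (about 0.03 N m), so the bail stays where it is left.
- bail_bar (a point): middle of the bail's cross bar, on its axis; the bar is 8 mm thick, runs along the basket's y and is straight for 44 mm either side of this point. 100 mm from the hinge axis, so 158 mm above the basket's underside when upright.
- stand: fixed drain stand, yaw varies. Origin: on the table, straight under the seat of its hook; z up. Base plate 110 mm wide (y), 12 mm high, x from -55 to +135 mm. Post of 12 mm at x = +110 mm, 242 mm tall, with a hand-clamped boss (26 x 24 mm, a small knob at +y); from it a hook of 8 mm round steel reaches towards -x in the plane y = 0.
- seat_nominal (a point): nominal seat: axis of a bail bar (lying along the stand's y) at rest in the hook, 200 mm over the table. The hook was clamped by hand: hook and latch really sit up to 11 mm higher or lower, which is not measured and must be felt. Above the resting bar's axis: latch 27, lip tip 40, arm's top 37, boss's top 44 mm; the hook's underside is 12 mm below it. Axes as the stand.
- hook_mouth (a point): middle of the hook's open top at nominal height, 35 mm above seat_nominal. The hook is a U with a round bottom: back leg at stand x = +15 mm, lip at -15 mm (centres; 22 mm clear between), the lip's tip flaring out to -21 mm. The bar goes in from above, between lip and back leg.
- latch (a joint): sprung brass flap 20 x 10 x 3 mm closing the hook's mouth, pivoted on the back leg. 0 = closed (level), grows to 1.45 as it is pushed down into the hook. Opening it takes up to 6 to 8 N down on the bar in all, more than the loaded basket weighs. Some 18 to 26 mm below the latch the bar has slipped past its free end; the flap then springs back to 0 over the bar.
- sample_green: green moulded sample, disc 32 mm across, 21 mm high, lying loose in the basket; origin at the centre of its underside
- sample_brown: brown moulded sample, disc 30 mm across, 19 mm high, lying loose in the basket; origin at the centre of its underside
- dropper_bottle: bystander: small brown dropper bottle, 37 mm across, 94 mm high, loose; origin at the centre of its underside
- paste_jar: bystander: white jar with a blue lid, 52 mm across, 52 mm high, loose; origin at the centre of its underside
- reference_block: bystander: flat steel disc, 50 mm across, 10 mm high, loose on the table between the robot and the stand; origin at the centre of its underside
There are look-alikes about, which are no part of the job. Of the things that look like the sample_green, the middle-sized one is meant.

How it is judged:
By the outcome, as a careful person would: the job done as asked, in the order asked, and still so for the second after the job is handed in, with the robot touching nothing.
It also fails if it takes over 72 s, if anything falls off the work surface, if the arm or the gripper's body presses on something with over 40 N, if the wrist force passes 120 N, or if a joint passes its speed limit or range.

### The arm

A 6-joint arm with a two-finger parallel gripper is mounted at the origin on a cart in front of the work surface, level with it; the furniture and walls round the work are solid. World frame = base frame: x ahead of the robot, y to its left, z up, the work surface at z = 0. Lengths are in m, angles in degrees, forces in N, time in s.
With the tool pointing down it reaches from about 0.225 to 0.725 m from the base axis. Payload 3.1 kg.
Tool frame: the origin (TCP) lies between the finger pads; the fingertips stand 25 mm ahead of it and the grasp point (between the pads) lies 6 mm ahead of it; y points along the fingers, z is the direction in which the jaws open and shut, and the axes are right-handed (so a half turn about y gives the same grasp; the last joint's range is limited). The gripper opens to 85 mm and grips with 20 to 120 N. Pads are 22 mm wide; open, the fingers measure 114 mm over their backs; the gripper's body (76 mm by 85 mm) begins 54 mm behind the grasp point. The pads swing forward as they close: fully open they stand 13 mm farther back than shut.
Start: joints at [-77.854, 2.75, 5.684, 92.934, 0, 82.678], TCP at [0.175, -0.495, 0.256] pointing down, gripper open.
Joint ranges: [-166.93, 166.93], [-56.73, 111.36], [-69.38, 81.34], [-121.58, 131.49], [-85.45, 84.26], [-180, 180]. Speed limits (degrees/s): [159.86, 159.86, 180, 180, 180, 180].

### API

Orientations are given as [roll, pitch, yaw] about the fixed x, y, z axes, in that order (R = Rz(yaw) Ry(pitch) Rx(roll)).
In Python, from workcell import bot gives the robot as it stands. Calls block until the motion is done:
- bot.reach(position, orientation): joint-space move of the TCP to a pose.
- bot.line_to(position, rot=None, max_speed=0.15): straight line of the TCP; rot=None keeps the orientation; max_speed is the mean speed in m/s.
- bot.move_j(angles): joint-space move.
- bot.open_gripper() and bot.close(squeeze=None): open the fingers fully, or close them until they stop; squeeze is the grip in N (None keeps the last).
- bot.dwell(seconds).
- bot.inverse_kinematics(position, orientation): joint angles nearest the present ones, or None.
- bot.camera(name): name is "side" or "top"; returns (picture, depth): 384x512x3 uint8, red, green, blue; 384x512 float32, m along the optical axis (not along the pixel's ray), 0 where there is no reading.
- bot.camera_info(name): a dict with "fx", "fy", "cx", "cy" (pixels), "k1" (the pictures are not rectified: a ray, as slopes to the right and down, at radius r is drawn at 1 + k1 r^2 times it, then the intrinsics apply), "pose" (4x4, takes a point from camera to world coordinates). Camera axes: x right, y up, looking along -z (the intrinsics and any distortion apply to the point x, -y, -z); pixel columns grow to the right and rows downward; lengths in m; the calibration is good to about 2 mm. A picture is of the moment at which its call begins. camera_info takes no time and is no camera call.
A pose or a line that the arm cannot do raises bot.Unreachable and nothing moves.
- bot.job_done(): hands the job in, once; it reports no verdict.
Readings, each from a call of its own:
- bot.current_time(): time.
- bot.current_q(): joint angles.
- bot.current_dq(): joint speeds.
- bot.current_joint_efforts(): joint torques, N m.
- bot.current_eef_pos(): TCP position.
- bot.current_ee_rot(): TCP orientation.
- bot.current_ft_force(): force on the tool from outside, world axes, zero at the start.
- bot.current_ft_torque(): the same for the moment, N m.
- bot.current_opening(): finger opening in m.
Only numpy, scipy, OpenCV 4.12 (cv2) and the standard library are available. Lean on these libraries where they do the work, as an engineer would, in place of code of your own. Each camera call takes 0.05 s, during which the arm holds its last target. There are 200 camera calls.

## Working session

There is one attempt and no reset: what is moved stays moved. The work goes in short steps, each a Python script; the robot and the scene stay as the last script left them, time stands still between calls to the robot, and variables do not carry over. Pictures are saved under pics/ and viewed, about 8 in all and at most 12, crops included, and the job is handed in when it is done.

```bash
ls; mkdir -p pics; python3 - <<'E'
from workcell import bot
import cv2,numpy as np
for n in("side","top"):
    p,d=bot.camera(n); cv2.imwrite(f"pics/{n}0.png",p[:,:,::-1]); np.savez(f"{n}0.npz",p=p,d=d)
    i=bot.camera_info(n); print(n,{k:(np.round(v,3).tolist() if k=="pose" else v) for k,v in i.items()})
a=cv2.imread("pics/side0.png");b=cv2.imread("pics/top0.png")
E
```

```text
pics
side {'fx': 364.72334987006747, 'fy': 364.72334987006747, 'cx': 250.99319741083795, 'cy': 194.7078608541926, 'k1': -0.05957311938286216, 'pose': [[0.999, -0.003, 0.035, 0.598], [0.033, 0.45, -0.893, -0.691], [-0.013, 0.893, 0.449, 0.547], [0.0, 0.0, 0.0, 1.0]]}
top {'fx': 375.0162817700052, 'fy': 375.0162817700052, 'cx': 253.87648325899303, 'cy': 195.44694984856628, 'k1': -0.10883141802746467, 'pose': [[0.014, 0.981, -0.191, 0.416], [-1.0, 0.013, -0.008, 0.07], [-0.005, 0.191, 0.982, 0.976], [0.0, 0.0, 0.0, 1.0]]}
```

View pics/side0.png

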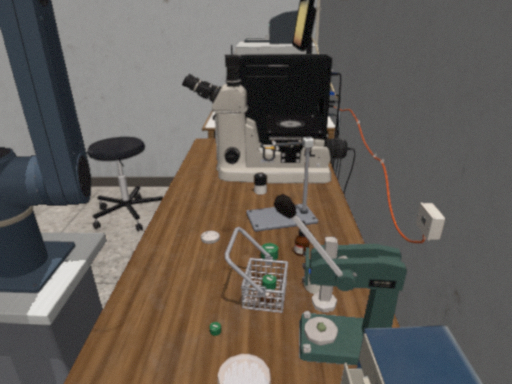

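View pics/top0.png

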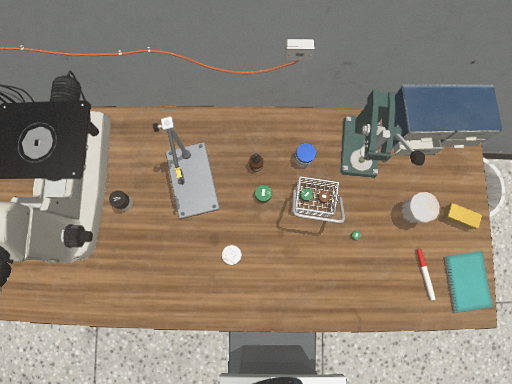

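Top view: the basket is at (317,197), with its bail folded towards the robot. The stand is at (192,180), the press at (370,145) with its lever knob at (418,158), and the white disc at (232,255). There are three green discs: a large one on the table (264,194), one in the basket (307,195) and a small one (356,236). The middle-sized one in the basket is the sample, which the enlarged crop should confirm.

```bash
cat > h.py <<'E'
import numpy as np,cv2
from workcell import bot
def ray(n,u,v):
    i=bot.camera_info(n);x=(u-i['cx'])/i['fx'];y=(v-i['cy'])/i['fy'];X,Y=x,y
    for _ in range(20):
        s=1+i['k1']*(X*X+Y*Y);X,Y=x/s,y/s
    P=np.array(i['pose']);return P[:3,3],P[:3,:3]@np.array([X,-Y,-1])
def onz(n,u,v,z):
    o,d=ray(n,u,v);return o+d*(z-o[2])/d[2]
def tri(a,b): # a in top, b in side
    o,d=ray("top",*a);p,e=ray("side",*b)
    s=np.linalg.lstsq(np.c_[d,-e],p-o,rcond=None)[0]
    A,B=o+d*s[0],p+e*s[1];return (A+B)/2,np.linalg.norm(A-B)
def pix(n,P):
    i=bot.camera_info(n);T=np.array(i['pose']);c=T[:3,:3].T@(np.asarray(P)-T[:3,3])
    x,y=c[0]/-c[2],-c[1]/-c[2];s=1+i['k1']*(x*x+y*y);return i['cx']+i['fx']*x*s,i['cy']+i['fy']*y*s
def cloud(n,d):
    i=bot.camera_info(n);v,u=np.mgrid[:384,:512];x=(u-i['cx'])/i['fx'];y=(v-i['cy'])/i['fy'];X,Y=x,y
    for _ in range(20):
        s=1+i['k1']*(X*X+Y*Y);X,Y=x/s,y/s
    P=np.array(i['pose']);C=np.stack([X*d,-Y*d,-d],-1)@P[:3,:3].T+P[:3,3];C[d==0]=np.nan;return C
def crop(p,u0,v0,w,h,k): # ticks each 10 px
    a=cv2.resize(np.ascontiguousarray(p[v0:v0+h,u0:u0+w,::-1]),None,fx=k,fy=k,interpolation=cv2.INTER_CUBIC)
    for u in range(-(-u0//10)*10,u0+w,10):
        cv2.line(a,((u-u0)*k,0),((u-u0)*k,6),(0,255,255),1)
        if u%20==0:cv2.putText(a,str(u),((u-u0)*k+1,16),0,.35,(0,255,255),1)
    for v in range(-(-v0//10)*10,v0+h,10):
        cv2.line(a,(0,(v-v0)*k),(6,(v-v0)*k),(0,255,255),1)
        cv2.putText(a,str(v),(8,(v-v0)*k+4),0,.35,(0,255,255),1)
    return a
E
python3 - <<'E'
from h import *
T=np.load("top0.npz");S=np.load("side0.npz")
a=np.vstack([np.hstack([crop(T['p'],150,110,80,60*2,5)[:300*2],crop(T['p'],275,155,80,120,5)])])
cv2.imwrite("pics/t1.png",a)
b=np.hstack([crop(S['p'],220,220,80,120,5),crop(S['p'],245,130,80,120,5)]);cv2.imwrite("pics/s1.png",b)
C=cloud("top",T['d'])
for nm,(u,v) in dict(big=(264,194),mid=(307,195),small=(356,236),disc=(232,255),knob=(418,158),plate=(200,190),post=(167,123),lever=(390,140),bottle=(257,162),jar=(306,153)).items(): print(nm,C[v,u].round(3))
E
```

```text
big [0.605 0.052 0.027]
mid [ 0.605 -0.06   0.023]
small [ 0.501 -0.187  0.013]
disc [0.449 0.132 0.005]
knob [ 0.62  -0.23   0.317]
plate [0.617 0.22  0.012]
post [0.712 0.261 0.24 ]
lever [ 0.698 -0.224  0.195]
bottle [0.683 0.071 0.055]
jar [ 0.71  -0.055  0.05 ]
```

View pics/t1.png

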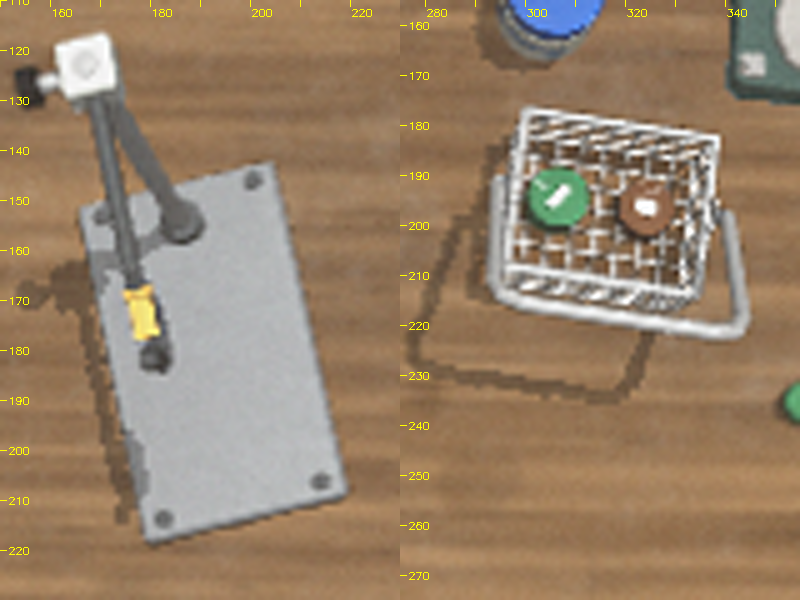

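View pics/s1.png

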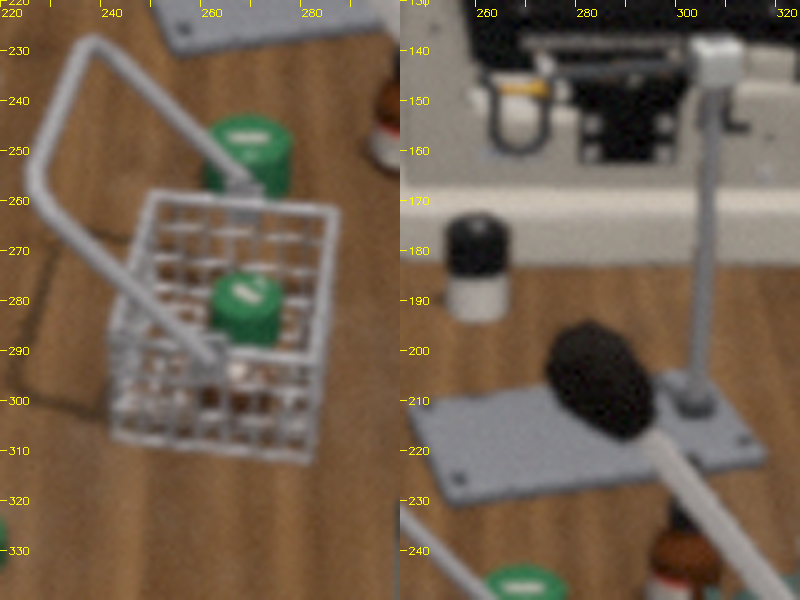

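```bash
python3 - <<'E'
from h import *
np.set_printoptions(precision=4,suppress=True)
r=[onz("top",*p,.056)for p in[(300,177),(338.6,182.4),(334.4,215),(296.6,209)]]
r=np.array(r);print("rim",r,"c",r.mean(0),[np.linalg.norm(r[i]-r[i-1]) for i in range(4)])
print([tri(a,b) for a,b in [((300,177),(287.4,262)),((338.6,182.4),(283.6,291.6)),((296.6,209),(250,258.4))]])
yb=lambda d:np.degrees(np.arctan2(d[1],d[0]))
print("yaw", yb(r[0]-r[3]),yb(r[1]-r[2]),yb(r[0]-r[1])-90,yb(r[3]-r[2])-90)
print("bail corners",tri((294.7,213.5),(238,229)),tri((342.5,221),(228,255.5)))
s=np.array([onz("top",*p,.012)for p in[(166,152),(204.4,142.6),(219.4,209),(180,218.4)]])
print("stand",s,[np.linalg.norm(s[i]-s[i-1]) for i in range(4)],"yaw",yb(s[0]-s[3]),yb(s[1]-s[2]),yb(s[0]-s[1])-90,yb(s[3]-s[2])-90)
for y in (yb(s[0]-s[3]+s[1]-s[2]),):
    o=s.mean(0)-.04*np.array([np.cos(np.radians(y)),np.sin(np.radians(y)),0]);print("origin",o,y)
print("lip",tri((181,181.4),(263,146)),"latch mid",tri((178.8,172.5),(270,147.6)),"boss",tri((167,122.5),(308,139)))
T=np.load("top0.npz");C=cloud("top",T['d'])
print("boss z",C[119:128,163:173,2].round(3))
S=np.load("side0.npz");D=cloud("side",S['d']);print("hook bottom side",D[158:162,267:272])
print("hook top depth",C[172,176:182],C[181,179:183])
E
```

```text
rim [[ 0.6446 -0.0382  0.056 ]
 [ 0.632  -0.1361  0.056 ]
 [ 0.5487 -0.1232  0.056 ]
 [ 0.5626 -0.029   0.056 ]] c [ 0.5969 -0.0816  0.056 ] [np.float64(0.08247458729210409), np.float64(0.09868427892406777), np.float64(0.08431214018991116), np.float64(0.09522139856713634)]
[(array([ 0.6482, -0.0386,  0.0515]), np.float64(0.004877675216447862)), (array([ 0.6352, -0.1365,  0.0533]), np.float64(0.005094198024936939)), (array([ 0.5653, -0.029 ,  0.0534]), np.float64(0.00461917615882724))]
yaw -6.429827110740964 -8.814614950878854 -7.325196372385065 -8.419858415014119
bail corners (array([ 0.5417, -0.0172,  0.1236]), np.float64(0.000690813138922051)) (array([ 0.5272, -0.1252,  0.1312]), np.float64(0.005930641667769468))
stand [[0.7206 0.3174 0.012 ]
 [0.748  0.2141 0.012 ]
 [0.5669 0.1673 0.012 ]
 [0.5406 0.2695 0.012 ]] [np.float64(0.18624577634219266), np.float64(0.10693070684030549), np.float64(0.18704758885249148), np.float64(0.1054849304714792)] yaw 14.905792469269098 14.461796088124478 14.858041439474647 14.42491485954642
origin [0.6053 0.2319 0.012 ] 14.683317437065487
lip (array([
[... 868 characters left out ...]
28 0.1926]
  [0.6142 0.2328 0.1926]
  [0.6169 0.2313 0.1932]]

 [[0.6062 0.2322 0.19  ]
  [0.6088 0.2307 0.1906]
  [0.6116 0.2334 0.1895]
  [0.6143 0.2338 0.1893]
  [0.6169 0.2308 0.1905]]

 [[0.6062 0.2285 0.1885]
  [0.6089 0.2298 0.188 ]
  [0.6116 0.2309 0.1876]
  [0.6143 0.2315 0.1873]
  [0.617  0.233  0.1867]]

 [[0.6087 0.5219 0.0704]
  [0.6089 0.2344 0.1833]
  [0.6158 0.5206 0.071 ]
  [0.6193 0.5188 0.0716]
  [0.6229 0.52   0.0712]]]
hook top depth [[0.6105 0.2394 0.2234]
 [0.6106 0.2373 0.223 ]
 [0.61   0.2347 0.2255]
 [0.6099 0.2325 0.226 ]
 [0.6112 0.2314 0.2213]
 [0.6183 0.2351 0.1936]] [[0.5889 0.2298 0.2338]
 [0.5877 0.2266 0.2392]
 [0.5886 0.2253 0.2354]
 [0.5925 0.2266 0.2189]]
```

```bash
cat >> h.py <<'E'
from scipy.spatial.transform import Rotation as Ro
BK=np.array([.598,-.082]);BY=-7.8;ST=np.array([.607,.232]);SY=14.7;OFF=.027
def rpy(yaw,s=1):
    z=s*np.array([np.cos(np.radians(yaw)),np.sin(np.radians(yaw)),0]);y=np.array([0,0,-1.]);x=np.cross(y,z)
    return Ro.from_matrix(np.c_[x,y,z]).as_euler('xyz',degrees=True).tolist()
def loc(c,yaw,x,y,z):
    a=np.radians(yaw);return [c[0]+np.cos(a)*x-np.sin(a)*y,c[1]+np.sin(a)*x+np.cos(a)*y,z]
def shot(n,name,*c):
    p,d=bot.camera(n);np.savez(name+".npz",p=p,d=d);cv2.imwrite(f"pics/{name}.png",crop(p,*c));return p,d
E
python3 - <<'E'
from h import *
np.set_printoptions(precision=3,suppress=True)
print(bot.current_time(),bot.current_ee_rot(),bot.current_ft_force(),bot.current_opening())
for s in(1,-1):
    for p,y in((loc(BK,BY,-.055,OFF,.125),BY),(loc(ST,SY,0,OFF,.19),SY),(loc(ST,SY,-.12,OFF,.26),SY),([.38,-.06,.28],BY)):
        print(s,p,rpy(y,s),bot.inverse_kinematics(p,rpy(y,s)))
T=np.load("top0.npz");C=cloud("top",T['d']);m=(C[...,2]>.1)&(C[...,1]<-.1)&(C[...,1]>-.3)&(C[...,0]>.5)&(C[...,0]<.8);q=C[m]
for z in(.1,.15,.2,.25,.3):
    k=q[(q[:,2]>z)&(q[:,2]<z+.05)]
    if len(k):print(z,k.min(0),k.max(0))
E
```

```text
0.1 [ -90.123    0.016 -160.533] [-0.539  0.225  0.189] 0.08585545516250331
1 [np.float64(0.5471731892297967), np.float64(-0.047785451823384284), 0.125] [-90.0, 0.0, -97.8] [-11.987   6.986  -4.767  78.247   0.     85.813]
1 [np.float64(0.6001485354962103), np.float64(0.2581162293249487), 0.19] [-90.0, 0.0, -75.29999999999998] [17.394 22.016 20.574 88.558  0.    92.694]
1 [np.float64(0.484076405163105), np.float64(0.227665275974772), 0.26] [-90.0, 0.0, -75.29999999999998] [18.004  4.297  7.725 93.428  0.    93.304]
1 [0.38, -0.06, 0.28] [-90.0, 0.0, -97.8] [-18.987 -17.614  -9.926  97.688   0.     78.813]
-1 [np.float64(0.5471731892297967), np.float64(-0.047785451823384284), 0.125] [-90.0, 0.0, 82.20000000000002] [-11.987   6.986  -4.767  78.247   0.    -94.187]
-1 [np.float64(0.6001485354962103), np.float64(0.2581162293249487), 0.19] [-90.0, 0.0, 104.7] [ 17.394  22.016  20.574  88.558   0.    -87.306]
-1 [np.float64(0.484076405163105), np.float64(0.227665275974772), 0.26] [-90.0, 0.0, 104.7] [ 18.004   4.297   7.725  93.428   0.    -86.696]
-1 [0.38, -0.06, 0.28] [-90.0, 0.0, 82.20000000000002] [ -18.987  -17.614   -9.926   97.688    0.    -101.187]
0.1 [ 0.521 -0.3    0.1  ] [ 0.8   -0.101  0.15 ]
0.15 [ 0.657 -0.253  0.15 ] [ 0.8   -0.165  0.2  ]
0.2 [ 0.664 -0.245  0.2  ] [ 0.8   -0.183  0.249]
0.25 [ 0.613 -0.242  0.25 ] [ 0.67  -0.222  0.3  ]
0.3 [ 0.609 -0.243  0.301] [ 0.639 -0.221  0.32 ]
```

```bash
python3 - <<'E'
from h import *
np.set_printoptions(precision=3,suppress=True)
R=rpy(BY)
bot.reach([.38,-.06,.28],R)
bot.line_to(loc(BK,BY,-.055,OFF,.20),max_speed=.15)
bot.line_to(loc(BK,BY,-.055,OFF,.125),max_speed=.08)
print(bot.current_ft_force())
for x,z in((-.02,.128),(.01,.140),(.037,.150)):
    bot.line_to(loc(BK,BY,x,OFF,z),max_speed=.06);print(bot.current_time(),bot.current_ft_force(),bot.current_opening())
shot("side","s2",200,200,110,110,5)
E
```

```text
[-0.547 -0.273  0.234]
5.0667 [ 0.319  0.214 -1.021] 0.0856770207730959
5.7583 [ 0.127 -0.322  0.211] 0.08515228131422067
6.3917 [-0.318 -0.016 -0.081] 0.08572957994727115
```

View pics/s2.png

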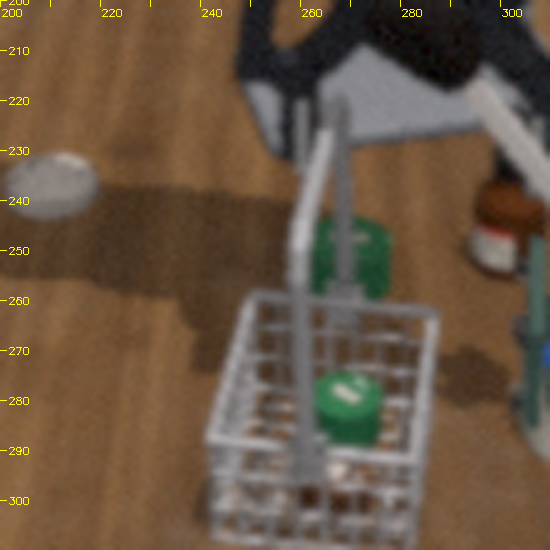

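The bail has swung nearly upright and the basket hasn't moved: the rim corners are still at (284,292) and (287,262). Next I check the angle by projection.

```bash
python3 - <<'E'
from h import *
np.set_printoptions(precision=1,suppress=True)
for dx in(0,.004):
  for a in(1.4,1.57,1.7):
    f=lambda y,r=.1:np.array(pix("side",np.array(loc(BK+[dx,0],BY,-r*np.cos(a),y,.058+r*np.sin(a)))))
    print(dx,a,"near corner",f(-.058),"far",f(.058),"near hinge",f(-.058,0),"far hinge",f(.058,0))
E
```

```text
0 1.4 near corner [250.2 248.7] far [259.5 217.2] near hinge [259.4 290.8] far hinge [267.1 255.9]
0 1.57 near corner [259.3 248.8] far [267.5 217.2] near hinge [259.4 290.8] far hinge [267.1 255.9]
0 1.7 near corner [266.3 249.8] far [273.6 218. ] near hinge [259.4 290.8] far hinge [267.1 255.9]
0.004 1.4 near corner [252.4 248.7] far [261.4 217.2] near hinge [261.5 290.8] far hinge [268.9 255.9]
0.004 1.57 near corner [261.5 248.8] far [269.4 217.2] near hinge [261.5 290.8] far hinge [268.9 255.9]
0.004 1.7 near corner [268.5 249.8] far [275.5 218. ] near hinge [261.5 290.8] far hinge [268.9 255.9]
```

The near leg runs from (261,293) to (260,248), which matches the 1.57 projection, so the bail is upright. Next: centre, grip and lift slightly.

```bash
python3 - <<'E'
from h import *
np.set_printoptions(precision=3,suppress=True)
bot.line_to(loc(BK,BY,-.0015,OFF,.164),max_speed=.06)
print(bot.current_ft_force()); bot.close(100)
print(bot.current_opening(),bot.current_ft_force(),bot.current_ft_torque())
for z in(.168,.18):
    bot.line_to(loc(BK,BY,-.0015,OFF,z),max_speed=.03);print(bot.current_ft_force(),bot.current_ft_torque(),bot.current_opening())
bot.dwell(.3);print(bot.current_time(),bot.current_ft_force())
shot("side","s3",200,190,110,110,5)
E
```

```text
[ 0.86  -0.923 -0.337]
0.004516794055753539 [-0.357 -0.368  0.703] [-0.03  -0.054 -0.006]
[ 0.3   -0.778 -5.134] [ 0.121 -0.026 -0.042] 0.004144972647856476
[-0.42  -0.319 -4.321] [0.093 0.008 0.008] 0.004718721908655441
9.1417 [-0.567 -0.056 -4.493]
```

View pics/s3.png

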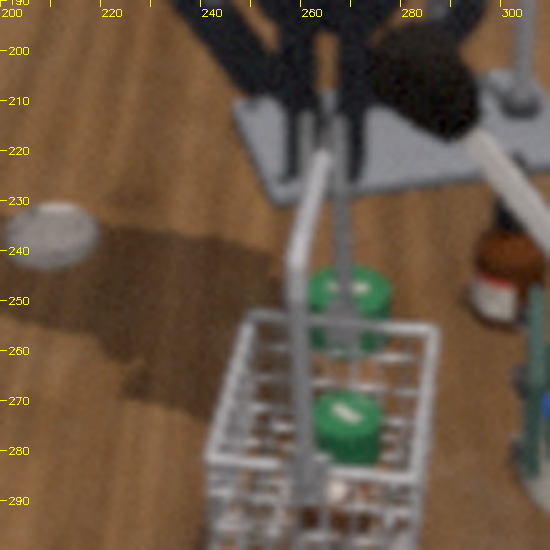

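The basket hangs level, weighing about 4.4 N, with both samples still in it. Next I carry it to the front of the hook on the stand's -x side.

```bash
python3 - <<'E'
from h import *
np.set_printoptions(precision=3,suppress=True)
bot.line_to(loc(BK,BY,-.0015,OFF,.266),max_speed=.08)
bot.line_to(loc(BK,BY,-.11,OFF,.266),max_speed=.1)
bot.line_to(loc(ST,SY,-.12,OFF,.266),rot=rpy(SY),max_speed=.1)
bot.line_to(loc(ST,SY,-.05,OFF,.266),max_speed=.06)
bot.dwell(.5);print(bot.current_time(),bot.current_ft_force(),bot.current_ft_torque(),bot.current_eef_pos())
a,_=shot("side","s4",200,90,100,110,5);b,_=shot("top","t4",150,110,100,110,5)
cv2.imwrite("pics/c4.png",cv2.resize(np.hstack([crop(a,210,90,80,120,5),crop(b,150,110,80,120,5)]),None,fx=1,fy=1))
print([pix("side",loc(ST,SY,x,0,.26)) for x in(-.05,0)])
E
```

```text
16.3 [ 0.41   0.425 -4.536] [ 0.089  0.005 -0.029] [0.552 0.245 0.266]
[(np.float64(248.82777910659811), np.float64(135.4810089217042)), (np.float64(267.48430438805036), np.float64(133.97286774261005))]
```

View pics/c4.png

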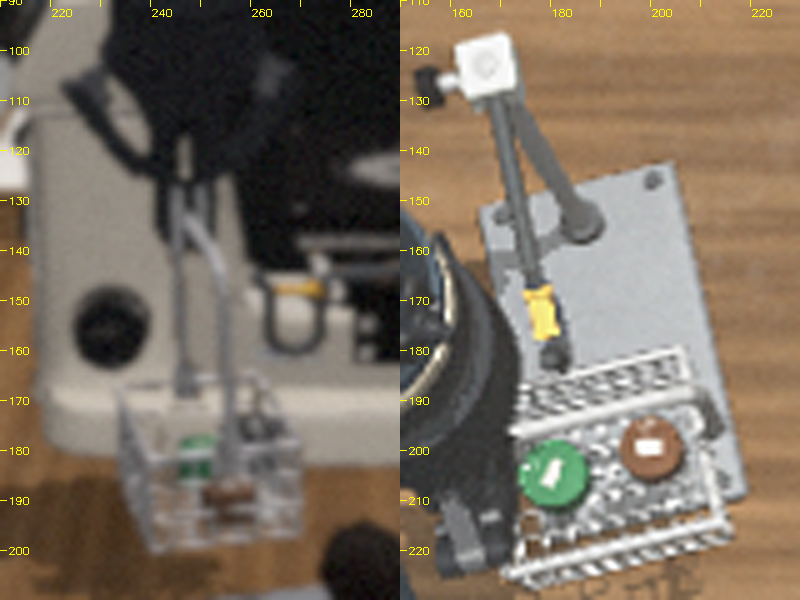

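```bash
python3 - <<'E'
from h import *
np.set_printoptions(precision=4,suppress=True)
a=np.radians(SY);M=np.array([[np.cos(a),np.sin(a)],[-np.sin(a),np.cos(a)]])
S=lambda p:np.r_[M@(p[:2]-ST),p[2]]
T=np.load("t4.npz");C=cloud("top",T['d'])
for u,v in((178,194.5),(184,193.3),(190,192),(196,190.8),(203,189)):
    w=[S(C[int(v)+k,u]) for k in(-1,0,1,2)];print("bar",u,S(onz("top",u,v,.26)),[q.round(3).tolist() for q in w])
print("lip",S(onz("top",181,182.5,.235)),"hook arm",S(onz("top",174,160,.234)),"latch",S(onz("top",178.5,172.5,.223)))
print("latch ends",S(onz("top",177.6,166.5,.223)),S(onz("top",179.5,178,.223)))
# side: bar near corner / far corner, hook legs at z
for nm,p,z in(("lipL",(262.6,151),.225),("back",(275,151),.225),("hookbottom mid",(269,160.7),.188)):
    print(nm,S(onz("side",*p,z)))
for y in(-.05,0,.05):
  for z in (.26,): print(y,"pred side",pix("side",loc(ST,SY,-.05,y,z)),"top",pix("top",loc(ST,SY,-.05,y,z)))
print("rim z:",[C[v,u].round(3).tolist() for u,v in((180,189),(200,184),(184,223),(205,217))])
E
```

```text
bar 178 [-0.0515  0.0059  0.26  ] [[-0.048, 0.005, 0.259], [-0.051, 0.006, 0.261], [-0.053, 0.006, 0.262], [-0.054, 0.007, 0.26]]
bar 184 [-0.052  -0.0061  0.26  ] [[-0.05, -0.007, 0.263], [-0.052, -0.006, 0.261], [-0.054, -0.006, 0.263], [-0.055, -0.005, 0.259]]
bar 190 [-0.0523 -0.0181  0.26  ] [[-0.051, -0.019, 0.264], [-0.053, -0.018, 0.263], [-0.054, -0.018, 0.26], [-0.056, -0.017, 0.26]]
bar 196 [-0.0528 -0.0301  0.26  ] [[-0.049, -0.031, 0.26], [-0.052, -0.031, 0.261], [-0.053, -0.03, 0.26], [-0.055, -0.029, 0.259]]
bar 203 [-0.0526 -0.0442  0.26  ] [[-0.051, -0.045, 0.262], [-0.053, -0.044, 0.26], [-0.054, -0.044, 0.259], [-0.019, -0.029, 0.101]]
lip [-0.0225 -0.0011  0.235 ] hook arm [0.0282 0.0036 0.234 ] latch [0.0031 0.0014 0.223 ]
latch ends [0.0162 0.0007 0.223 ] [-0.009   0.0017  0.223 ]
lipL [-0.0207 -0.0292  0.225 ]
back [ 0.0102 -0.0374  0.225 ]
hookbottom mid [ 0.0025 -0.0083  0.188 ]
-0.05 pred side (np.float64(253.20800647681304), np.float64(141.41304395824918)) top (np.float64(205.58903698159673), np.float64(187.03649180740499))
0 pred side (np.float64(248.82777910659811), np.float64(135.4810089217042)) top (np.float64(180.78578159175598), np.float64(193.06568908222127))
0.05 pred side (np.float64(244.83745947658443), np.float64(130.07943421095018)) top (np.float64(156.06140045976468), np.float64(199.09689685441893))
rim z: [[0.62, 0.275, 0.006], [0.633, 0.221, 0.01], [0.514, 0.234, 0.137], [0.527, 0.185, 0.152]]
```

The bar and hook agree to 1–2 mm in the top view. Next I move in over the mouth and feel my way down.

```bash
cat >> h.py <<'E'
def F(n=6):
    r=[]
    for _ in range(n): r.append(bot.current_ft_force());bot.dwell(.01)
    return np.mean(r,0)
E
python3 - <<'E'
from h import *
np.set_printoptions(precision=2,suppress=True)
X=.001
bot.line_to(loc(ST,SY,X,OFF,.266),max_speed=.06);bot.dwell(.4)
b=F(15);print("base",b)
bot.line_to(loc(ST,SY,X,OFF,.245),max_speed=.05);print(F()-b)
z=.245;pk=0;drop=False;L=[]
while z>.186:
    z-=.0012 if not drop else .0007
    bot.line_to(loc(ST,SY,X,OFF,z),max_speed=.03);f=F()-b;L.append((round(z*1e3,1),f.round(1).tolist()))
    pk=max(pk,f[2])
    if pk>3 and f[2]<pk-3: drop=True
    if f[2]>9.5 or abs(f[:2]).max()>7: print("stop: force");break
    if drop and f[2]>3.5: print("stop: seat");break
for l in L[::2]+L[-3:]:print(*l)
print(drop,pk,bot.current_time(),bot.current_eef_pos(),bot.current_ft_torque())
E
```

```text
base [ 0.06  0.07 -4.32]
[ 0.01 -0.21  0.19]
stop: seat
243.8 [-0.2, -0.8, 0.4]
241.4 [-0.1, -0.1, -0.0]
239.0 [-0.5, -0.0, 0.1]
236.6 [0.1, -0.2, -0.4]
234.2 [-0.9, -0.1, 1.9]
231.8 [-0.7, -0.5, 3.9]
229.4 [0.2, 0.5, 4.6]
227.0 [0.0, 0.5, 5.7]
224.6 [-0.6, -1.1, 5.1]
222.2 [-1.5, -0.8, 5.4]
219.8 [-1.6, -0.5, 4.8]
217.4 [-2.0, -0.8, 4.8]
215.0 [-2.9, -0.7, 4.1]
213.1 [-4.4, -1.2, 1.4]
211.7 [-5.3, -1.2, -0.2]
210.3 [0.2, -0.1, -0.0]
208.9 [-0.1, -0.0, -0.2]
207.5 [-0.1, -0.2, 0.1]
206.1 [-0.0, 0.1, -0.2]
204.7 [-0.3, 0.1, 0.1]
203.3 [-0.1, 0.1, -0.3]
201.9 [-1.0, 0.1, 3.7]
203.3 [-0.1, 0.1, -0.3]
202.6 [-0.0, 0.1, 1.5]
201.9 [-1.0, 0.1, 3.7]
True 5.685276955656728 31.4417 [0.6  0.26 0.2 ] [-0.03  0.26 -0.06]
```

The latch snapped over at TCP 211 mm. The bar seats at TCP 202.6 mm, so the bar axis is at about 0.196 m, which fits both the latch contact at +32 mm and the camera estimate. I'll transfer the rest of the weight and look before letting go.

```bash
python3 - <<'E'
from h import *
np.set_printoptions(precision=2,suppress=True)
z=.2019
while z>.2003:
    f=F(10);print(z,f)
    if f[2]>.3:break
    z-=.0004;bot.line_to(loc(ST,SY,.001,OFF,z),max_speed=.02)
a,_=bot.camera("side");b,_=bot.camera("top")
cv2.imwrite("pics/c5.png",np.hstack([crop(a,220,110,80,110,5),crop(b,150,110,80,110,5)]));print(bot.current_time())
E
```

```text
0.2019 [-1.13  0.13  0.32]
31.625
```

View pics/c5.png

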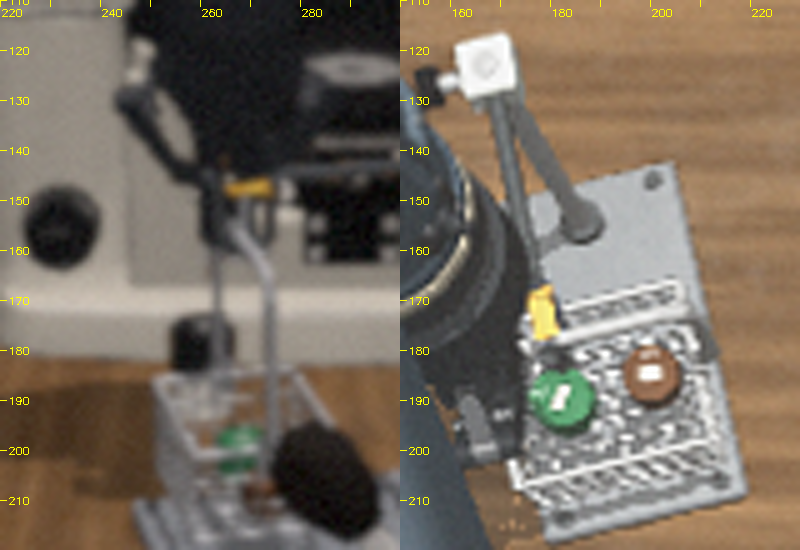

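The latch is level at (268,147) over the bar, and the wrist reads about 0 N, so the hook carries the weight. I'll release and retreat straight up.

```bash
python3 - <<'E'
from h import *
np.set_printoptions(precision=2,suppress=True)
bot.open_gripper();print(bot.current_opening(),F())
bot.line_to(loc(ST,SY,.001,OFF,.215),max_speed=.03);print(F())
bot.line_to(loc(ST,SY,.001,OFF,.33),max_speed=.08);print(F())
bot.line_to([.40,.02,.36],max_speed=.15);bot.dwell(1)
a,_=bot.camera("side");b,d=bot.camera("top");np.savez("t6.npz",p=b,d=d)
cv2.imwrite("pics/c6.png",np.hstack([crop(a,220,110,80,110,5),crop(b,150,110,80,110,5)]));print(bot.current_time())
C=cloud("top",d);C0=cloud("top",np.load("top0.npz")['d'])
for nm,(u,v) in dict(big=(264,194),small=(356,236),disc=(232,255),bottle=(257,162),jar=(306,153)).items(): print(nm,C[v,u],C0[v,u])
E
```

```text
0.08528234270266895 [-0.19 -0.13  0.12]
[ 0.37 -0.11 -0.51]
[0.08 0.08 0.04]
38.0417
big [0.61 0.05 0.03] [0.61 0.05 0.03]
small [0.43 0.02 0.78] [ 0.5  -0.19  0.01]
disc [0.45 0.13 0.01] [0.45 0.13 0.01]
bottle [0.68 0.07 0.05] [0.68 0.07 0.05]
jar [ 0.71 -0.06  0.05] [ 0.71 -0.06  0.05]
```

View pics/c6.png

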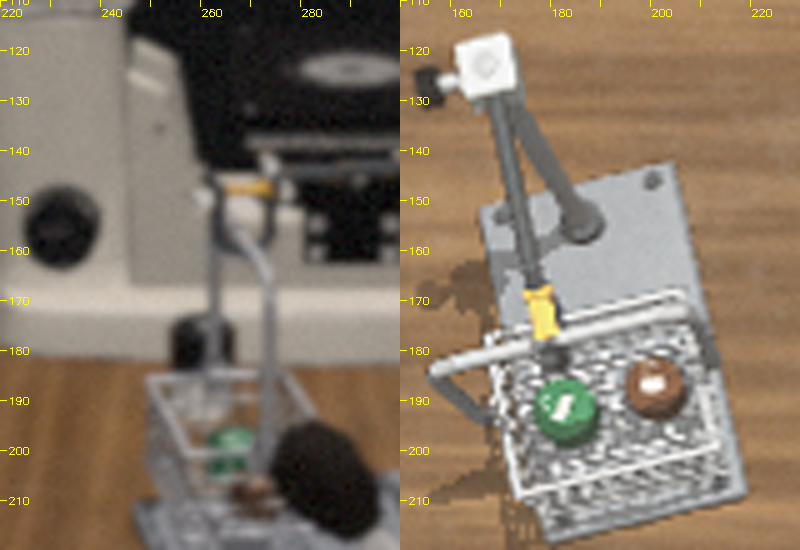

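The basket hangs level in the hook with the latch closed at (268,147) and (178,172), and both samples are inside at (181,192) and (199,187). The nearby bystanders haven't moved, and the arm touches nothing, so I'll hand in.

```bash
python3 -c "
from workcell import bot
print(bot.current_ft_force());bot.job_done();print(bot.current_time())"
```

```text
[-0.42116415 -0.21527213  0.72230723]
the job is handed in; nothing more can be done
the job is handed in; nothing more can be done
```

The basket is hanging on the stand's hook with the latch closed over the bail, and I handed the job in at about 38 s.

- **Bail:** I pushed it upright with the basket still on the table. The basket did not shift, and the bail angle matched about 1.57 in the side view.
- **Carry:** I gripped the bail bar 27 mm off centre so the fingers stayed clear of the hook. The loaded basket weighed about 4.4 N and hung level.
- **Latch and seat:** I felt the way down in about 1 mm steps. The latch force peaked at 5.7 N and the side force at about 5.3 N. The bar slipped past the latch, then seated with its axis at about 0.196 m, 4 mm below nominal.
- **Release:** I let go only once the wrist force read about zero, meaning the hook carried the weight.

**Last checks:**
- The final pictures show the latch level over the bar, the basket hanging straight and both samples inside.
- The bottle, jar, steel disc and large green look-alike are where they started.
- The small green look-alike was hidden behind the arm in the last picture, so I could not re-check it. The arm never went near it at table height.
- The two cameras disagreed by about 4–5 mm in places. I used values between them, and the forces felt at the hook bore them out.
- The gripper read about 4.5 mm open on the 8 mm bar, which I did not explain. The grip held throughout.

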